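# Latch a specimen tray into its cradle

## Robot

A 6-joint arm with a two-finger parallel gripper is mounted at the origin on the work surface. World frame = base frame: x ahead of the robot, y to its left, z up, the work surface at z = 0. Lengths are in m, angles in rad, forces in N, time in s.
With the tool pointing down it reaches from about 0.35 to 0.975 m from the base axis. Payload 4.9 kg.
Tool frame: the origin (TCP) lies between the finger pads; the fingertips stand 22 mm ahead of it and the grasp point (between the pads) lies 3 mm ahead of it; z points along the fingers, y is the line along which they close (so a half turn about z gives the same grasp; the last joint's range is limited). The gripper opens to 85 mm and grips with 20 to 120 N. Pads are 22 mm wide; open, the fingers measure 114 mm over their backs; the gripper's body (76 mm by 85 mm) begins 54 mm behind the grasp point. The pads swing forward as they close: fully open they stand 13 mm farther back than shut.
Start: joints at [1.133, 0.053, 1.613, -0, 1.476, -0.119], TCP at [0.196, 0.593, 0.253] pointing down, gripper open.
Joint ranges: [-3.01, 3.01], [-1.01, 2.22], [0.06, 2.58], [-1.02, 4.17], [0.09, 2.62], [-3.14, 3.14]. Speed limits (rad/s): [2.57, 2.57, 3.14, 3.14, 3.14, 3.14].

## Interface

Orientations are given as a unit quaternion [w, x, y, z].
In Python, from plant import state, grab_frame, get_calibration, job_done, recognise, regions_of gives the robot as it stands.
- The arm moves only by the tool apply_moves, never from a script. Its argument "targets" is a list of rows, each an object with "translation": the shift along the tool's x, y, z normalised to -1 to 1, where 1 is 100 mm, a list of three; "twist": the turn about the tool's z normalised to -1 to 1, where 1 is 0.1 rad; "hand": the opening, from 0 (shut) to 1 (fully open). A call has 1 to 8 rows; each row shifts and turns the commanded pose from where the row before left it, along the tool's axes as they then stand; what a row does not reach is not made up. A row lasts 1/10 s, in which the tool goes at most 50 mm and 8.59 degrees, less where a joint would pass 70% of its speed; a pose out of reach is approached as far as the arm can. A call with a number of a shift or a turn outside -1 to 1 is refused whole. A call with a gripper value outside its range is refused whole. The fingers move at their own pace and stop on an object; the grip force is fixed at half the most. Time passes only in rows, so rows that do not move let the fingers close. It gives the time, the measured TCP pose, the force, the opening and the grip force at its end, in the units of the state.
- state(): the state, without advancing time (a new reading comes with each control period).
- grab_frame(name): name is "scene" or "top" or "wrist"; returns the picture (420x560x3 uint8, red, green, blue); there is no depth.
- get_calibration(name): a dict with "camera_matrix" (3x3 intrinsics, pixels), "D" ([k1, k2, p1, p2, k3] as OpenCV has them; the pictures are not rectified), "pose" (4x4, takes a point from camera to world coordinates). Camera axes: x right, y up, looking along -z (the intrinsics and any distortion apply to the point x, -y, -z); pixel columns grow to the right and rows downward; lengths in m; the calibration is good to about 2 mm. A picture is of the moment at which its call begins: read the wrist's pose just before it. get_calibration takes no time and is no camera call; for the wrist camera it gives the pose at the moment of the call.
- job_done(): hands the job in; it is judged then, once.
Trained networks look in the newest picture that a camera, given by its name, has taken for a name from the list of things; names that differ only in an ending like _2 or _b are one class to them, and where a whole thing is asked for, a point or a joint stands for the part that bears it (a point fixed in the world has none). Each returns a list of dicts, best first, with "score" (0 to 1); they miss things now and then, are a little off and sometimes report something else, mostly with a low value. They report only what shows in the picture. A call takes as long as a camera call. They do not tell look-alikes from the thing itself.
- recognise(camera, query): "point" ([x, y, z] in m, in world coordinates, good to about 4 mm: the middle of the surface that is visible of it).
- regions_of(camera, query): "pixels" (420x560 bool, what is visible of it).
The state is a dict: "time": time; "joint_pos": joint angles; "joint_vel": joint speeds; "joint_efforts": joint torques, N m; "tool_pos": TCP position; "tool_rot": TCP orientation; "contact_force": force on the tool from outside, world axes, zero at the start; "ft_torque": the same for the moment, N m; "gripper_width": opening from 0.0 (shut) to 1.0 (fully open); "grasp_force": force on a finger pad.
Only numpy, scipy, OpenCV 4.12 (cv2) and the standard library are available. Lean on these libraries where they do the work, as an engineer would, in place of code of your own. Each camera call takes 0.05 s, during which the arm holds its last target. There are 200 camera calls.

## Task

Put the wooden specimen tray on the mouth of the cradle and slide it flat along the floor, so that its own front edge lifts the hinged steel catch, on against the sprung buffer until the catch drops behind the tray and holds it in. Push gently - do not squash the buffer hard or force the tray against the cradle - then let go, and leave the other things on the bench where they are.

Things in the scene. Friction and masses are not known exactly. Their poses are not given: they have to be found in the camera images.
- tray_grip (a point): Point on the axis of the upright square wooden grip block (26 x 26 mm) of the loose specimen tray, 48 mm above the tray's underside; block top 62 mm, tray rim 26 mm. Tray 100 (its x) x 110 mm (its y), symmetric, 0.25-0.5 kg, small stones fixed inside below the rim. Axes: the tray's, z up. Starts flat on the bench; goes in with its x along or against the cradle's x.
- dock: Fixed cradle: plywood floor with low dark guides. x = the way the tray slides in, z up, origin at bench height (z = 0) on the centre line. Floor top 6 mm up, x -220 to +85 mm, 142 mm wide, -x end open. Guides 20 mm high, 114 mm apart from x = -98 to +50 mm (2 mm free each side of the tray), flaring to 128 mm apart at x = -150. Nothing of it is over 60 mm high.
- dock_mouth (a point): Point on the cradle's floor at its x = -165 mm, y = 0 (cradle's axes): set down with its middle here, square to the cradle, the tray is clear of the catch and of the straight guides, with its front edge between the flared guides.
- dock_home (a point): Point on the cradle's floor at its x = 0, y = 0. A steel head carrying catch and buffer is clamped on the cradle up to 8 mm either way of its middle place along x; this is not measured and must be felt. Head in its middle place: latched tray's middle at x = -2 mm, catch drops when it is pushed on to about x = +2 mm, buffer's face at x = +46 mm.
- catch (a joint): Angle (rad) of the hinged steel catch: 0 hanging on its stop, grows as its free end rises; 0.15 to 0.2 while riding on the tray's rim. A sloping plate over the tray's rim at cradle y = -53 to -35 mm: hinge 50 mm above the bench at x = -90, free end at x = -52 (both +-8 mm), 7 mm below the rim. Bracket at y = -76 to -70. 120 g, falls by its weight; lifting it takes a push of 2 to 4 N.
- buffer (a joint): Compression (m) of the sprung rubber-faced buffer at the cradle's far end: 0 free, grows as the tray pushes it along the cradle's x. 1.5 N/mm: 5.5 to 6.5 mm (about 9 N) lets the catch drop; beyond 9.5 mm (14 N) it is squashed too hard; it ends at 12 mm. Dragging the tray on the floor adds up to 8 N to the push. Let go, it pushes the tray back to rest at about 1.5 to 5 mm.
- rock_a: Loose grey stone, 70 x 55 x 50 mm, origin under its centre; bystander.
- rock_b: Loose stone with pale crystals, 60 mm wide and high, origin under its centre; bystander.
- rock_c: Loose ochre stone, 60 x 75 x 45 mm, origin under its centre; bystander.
- hammer: Loose hammer lying on the bench, handle to its -x, origin under its middle; bystander.
- jar: Loose glass jar, 60 mm across, 75 mm high, origin under its centre; bystander.
- brush: Loose brush lying along its x, origin under its middle; bystander.
- dish: Loose white dish, 80 mm across, 30 mm high, origin under its centre; bystander.
There are look-alikes about, which are no part of the job. Of the things shaped like the part that bears tray_grip, the wooden one is meant. What is shaped like the part that bears catch but green is not meant.

How it is judged:
By the outcome, as a careful person would: the job done as asked, in the order asked, and still so for the second after the job is handed in, with the robot touching nothing.
It also fails if it takes over 67 s, if anything falls off the work surface, if the arm or the gripper's body presses on something with over 40 N, if the wrist force passes 120 N, or if a joint passes its speed limit or range.

## Working session

There is one attempt and no reset: what is moved stays moved. The work goes in short steps, Python scripts to look and compute and a tool call to move; the robot and the scene stay as the last step left them, time stands still between calls to the robot, and variables do not carry over. Pictures are saved under pics/ and viewed, at most 10 in all, crops included, and the job is handed in when it is done.

Besides the shell and the picture viewer there is one more tool, called after "Request:" as name(argument=value, ...) on one line, values as JSON. apply_moves: Moves the arm, as the interface text tells. Its arguments: {"type":"object","properties":{"targets":{"type":"array"}},"required":["targets"]}

```bash
mkdir -p pics; ls; python3 - <<'E'
from plant import *
import cv2,numpy as np
for c in("scene","top"):
    f=grab_frame(c); cv2.imwrite(f"pics/{c}0.png",cv2.cvtColor(f,cv2.COLOR_RGB2BGR))
    for q in("tray_grip","dock","catch","buffer","rock_a","jar","hammer","dish","brush"):
        print(c,q,[(np.round(r["point"],3).tolist(),round(r["score"],2)) for r in recognise(c,q)])
print(state())
E
```

```text
pics
scene tray_grip [([0.441, -0.27, 0.024], 0.93), ([0.611, -0.22, 0.031], 0.91), ([0.736, -0.394, 0.028], 0.62)]
scene dock [([0.511, 0.133, 0.004], 0.71)]
scene catch [([0.561, 0.125, 0.042], 0.69)]
scene buffer [([0.214, 0.35, 0.03], 0.42)]
scene rock_a [([0.743, -0.042, 0.02], 0.85), ([0.492, -0.092, 0.039], 0.6)]
scene jar [([0.44, 0.378, 0.059], 0.88)]
scene hammer [([0.784, 0.235, 0.024], 0.85), ([0.608, -0.217, 0.032], 0.34)]
scene dish [([0.616, 0.441, 0.014], 0.62)]
scene brush [([0.546, -0.459, 0.017], 0.96)]
top tray_grip [([0.418, -0.268, 0.027], 0.94), ([0.725, -0.396, 0.025], 0.81), ([0.596, -0.224, 0.024], 0.64)]
top dock [([0.508, 0.123, 0.005], 0.66)]
top catch [([0.558, 0.124, 0.042], 0.65)]
top buffer [([0.214, 0.344, 0.028], 0.6), ([0.541, 0.252, 0.03], 0.42)]
top rock_a [([0.737, -0.218, 0.036], 0.82), ([0.469, -0.098, 0.042], 0.75), ([0.726, -0.042, 0.026], 0.7)]
top jar [([0.423, 0.375, 0.076], 0.71), ([0.508, 0.117, 0.008], 0.53)]
top hammer []
top dish [([0.624, 0.447, 0.016], 0.58)]
top brush [([0.54, -0.46, 0.021], 0.61)]
{'time': 1.0, 'joint_pos': array([ 1.13297769e+00,  5.26870108e-02,  1.61286429e+00,  2.49139292e-06,
        1.47601994e+00, -1.19045907e-01]), 'joint_vel': array([-0.00024981,  0.00044239, -0.00146027, -0.00015854, -0.00246888,
       -0.00046545]), 'joint_efforts': array([ 6.66436281e-04, -3.93678045e+01, -3.70476115e+01, -5.91430717e-05,
        2.76607143e-04, -4.85627666e-06]), 'tool_pos': array([0.19589812, 0.59349584, 0.25333299]), 'tool_rot': array([1.74909752e-06, 1.58712497e-01, 9.87324842e-01, 1.06307333e-05]), 'contact_force': array([0.66521142, 0.17909289, 0.6775351 ]), 'ft_torque': array([ 0.05272952, -0.03796455,  0.05118439]), 'grasp_force': 0.0, 'gripper_width': 0.9976978293093276}
```

View pics/scene0.png

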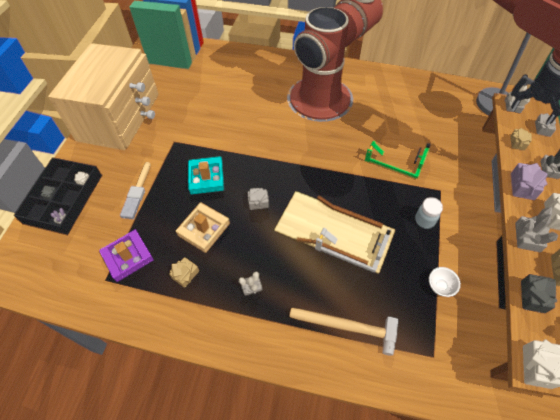

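View pics/top0.png

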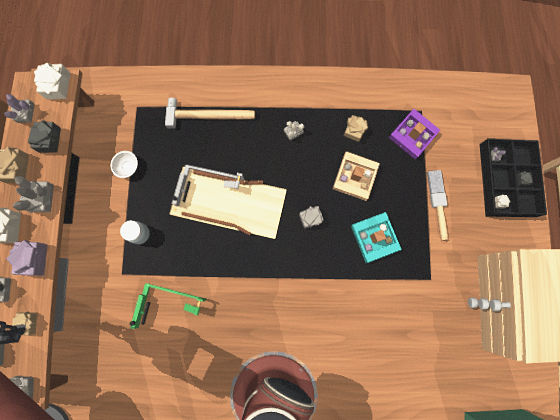

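Scene picture: the three tray look-alikes are wooden (203,227), teal (207,174) and purple (125,254). In the top view they are at (357,176), (377,238) and (415,134). I choose the wooden one. The cradle is at top (228,203), its mouth to the right (world −y), with the steel catch at (233,181). The green look-alike is at (165,305). Next is a close crop and pose fits.

```bash
cat > h.py <<'E'
import numpy as np,cv2
from plant import *
def ray(cal,px):
    K=np.array(cal["camera_matrix"]);D=np.array(cal["D"]);T=np.array(cal["pose"])
    u=cv2.undistortPoints(np.array(px,float).reshape(-1,1,2),K,D).reshape(-1,2)
    d=np.c_[u[:,0],-u[:,1],-np.ones(len(u))]@T[:3,:3].T
    return T[:3,3],d
def onplane(cal,px,z):
    o,d=ray(cal,px); s=(z-o[2])/d[:,2]; return (o+s[:,None]*d)[:,:2]
def proj(cal,P):
    K=np.array(cal["camera_matrix"]);D=np.array(cal["D"]);T=np.array(cal["pose"])
    p=(np.array(P,float)-T[:3,3])@T[:3,:3]; p=p*[1,-1,-1]
    return cv2.projectPoints(p.reshape(-1,1,3),np.zeros(3),np.zeros(3),K,D)[0].reshape(-1,2)
def rect(cal,m,z):
    c=max(cv2.findContours(m.astype(np.uint8),0,cv2.CHAIN_APPROX_NONE)[0],key=cv2.contourArea).reshape(-1,2)
    w=onplane(cal,c,z).astype(np.float32)*1000
    (cx,cy),(a,b),t=cv2.minAreaRect(w); return (round(cx,1),round(cy,1)),(round(a,1),round(b,1)),round(t,2)
E
python3 - <<'E'
from h import *
f=grab_frame("top");cal=get_calibration("top");print(np.round(cal["pose"],3).tolist())
for q,z in(("tray_grip",.026),("dock",.006)):
    for r in regions_of("top",q):
        m=r["pixels"];ys,xs=np.nonzero(m);print(q,round(r["score"],2),m.sum(),xs.mean(),ys.mean(),rect(cal,m,z))
# floor by colour
hsv=cv2.cvtColor(f,cv2.COLOR_RGB2HSV)
print(hsv[215,230],f[215,230],hsv[160,360])
box=np.zeros(f.shape[:2],bool);box[155:245,160:295]=1
m=box&(hsv[...,2]>150)&(hsv[...,0]<30)&(hsv[...,1]>50)
c=max(cv2.findContours(m.astype(np.uint8),0,1)[0],key=cv2.contourArea).reshape(-1,2)
ap=cv2.approxPolyDP(c,3,True).reshape(-1,2);print(ap.tolist(),np.round(onplane(cal,ap,.006),4).tolist(), rect(cal,m,.006))
b=cv2.cvtColor(f,cv2.COLOR_RGB2BGR)
cv2.imwrite("pics/crop.png",np.vstack([cv2.resize(b[150:250,160:300],(784,560))[:, :],]))
cv2.imwrite("pics/crop2.png",cv2.resize(np.hstack([b[150:250,160:300],b[140:240,310:410]]),(792,330),interpolation=2))
E
```

```text
[[0.017, 0.983, -0.183, 0.305], [-1.0, 0.015, -0.009, -0.014], [-0.006, 0.183, 0.983, 1.105], [0.0, 0.0, 0.0, 1.0]]
tray_grip 0.73 1426 355.8639551192146 176.03155680224404 ((595.4, -220.5), (100.5, 116.8), 70.61)
tray_grip 0.67 1424 414.47331460674155 133.03932584269663 ((727.0, -394.1), (105.1, 127.3), 47.49)
tray_grip 0.57 1479 375.7532116294794 237.45909398242054 ((423.2, -270.8), (108.9, 106.0), 22.4)
dock 0.83 4850 231.81134020618558 203.95690721649484 ((520.9, 135.9), (303.1, 152.3), 77.43)
[ 25  60 245] [245 235 187] [ 24  64 247]
[[189, 170], [184, 187], [187, 180], [191, 182], [186, 200], [181, 200], [182, 193], [180, 205], [173, 204], [170, 214], [238, 230], [222, 224], [233, 223], [251, 233], [275, 237], [255, 234], [238, 221], [277, 227], [192, 204], [196, 188], [193, 174], [224, 181], [202, 176], [217, 175], [199, 171], [202, 174], [197, 175]] [[0.6105, 0.2537], [0.5603, 0.2651], [0.5809, 0.2577], [0.5752, 0.2458], [0.5227, 0.257], [0.5225, 0.2713], [0.5428, 0.2697], [0.508, 0.2733], [0.5106, 0.2935], [0.4818, 0.3002], [0.44, 0.1064], [0.4561, 0.1517], [0.4594, 0.1211], [0.4323, 0.0701], [0.4223, 0.0034], [0.4297, 0.0589], [0.4653, 0.1073], [0.4502, -0.0016], [0.5114, 0.2392], [0.5578, 0.2304], [0.5988, 0.2414], [0.5794, 0.1513], [0.5932, 0.2151], [0.5967, 0.1721], [0.6079, 0.2246], [0.5991, 0.2154], [0.596, 0.2297]] ((518.2, 138.9), (306.2, 141.3), 77.74)
```

View pics/crop2.png

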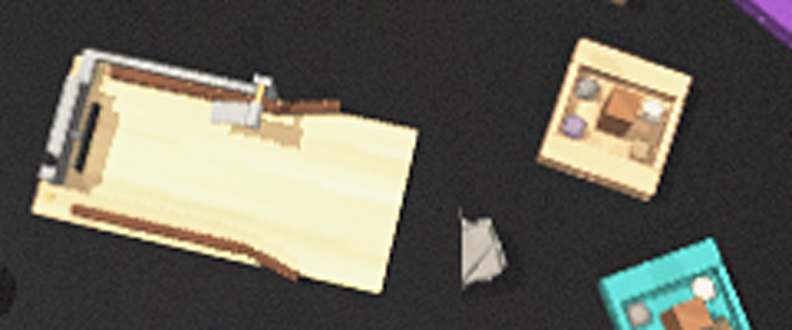

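Crop: pale wooden tray with its grip block at the right, cradle with the steel catch on its upper guide, buffer at the left end. The tool's closing axis (71.7°) already almost matches the tray's x (70.6°), and the cradle's x is about 77.7–78.7°. Moving above the tray.

Request:
apply_moves(targets=[{"translation": [-0.32,-0.32,0],"twist": 0,"hand": 1},{"translation": [-0.32,-0.32,0],"twist": 0,"hand": 1},{"translation": [-0.32,-0.32,0],"twist": 0,"hand": 1},{"translation": [-0.32,-0.32,0],"twist": 0,"hand": 1},{"translation": [-0.32,-0.32,0],"twist": 0,"hand": 1},{"translation": [-0.32,-0.32,0],"twist": 0,"hand": 1},{"translation": [-0.32,-0.32,0],"twist": 0,"hand": 1},{"translation": [-0.32,-0.32,0],"twist": 0,"hand": 1}])

```text
time: 1.95
tool_pos: [0.3592, 0.2686, 0.2536]
tool_rot: [0.0, 0.158, 0.987, 0.0]
contact_force: [0.9, -0.5, 0.4]
gripper_width: 0.998
grasp_force: 0.0
```

Request:
apply_moves(targets=[{"translation": [-0.32,-0.32,0],"twist": 0,"hand": 1},{"translation": [-0.32,-0.32,0],"twist": 0,"hand": 1},{"translation": [-0.32,-0.32,0],"twist": 0,"hand": 1},{"translation": [-0.32,-0.32,0],"twist": 0,"hand": 1},{"translation": [-0.32,-0.32,0],"twist": 0,"hand": 1},{"translation": [-0.32,-0.32,0],"twist": 0,"hand": 1},{"translation": [-0.32,-0.32,0],"twist": 0,"hand": 1},{"translation": [-0.32,-0.32,0],"twist": 0,"hand": 1}])

```text
time: 2.75
tool_pos: [0.5222, -0.0551, 0.2535]
tool_rot: [0.0, 0.159, 0.987, 0.0]
contact_force: [0.5, 0.1, -0.5]
gripper_width: 1.0
grasp_force: 0.0
```

```bash
cat >> h.py <<'E'
from scipy.spatial.transform import Rotation as R
def delta(x,y,z,yaw=None):
    "normalised shift in tool axes to reach TCP x,y,z; yaw deg = heading of tool y"
    s=state();q=s["tool_rot"];M=R.from_quat([*q[1:],q[0]]).as_matrix();p=s["tool_pos"]
    a=np.degrees(np.arctan2(M[1,1],M[0,1]))
    print("t",round(s["time"],2),"tcp",np.round(p*1000,1),"yaw",round(a,2),"tilt",np.round(M[:,2],4),"w",round(s["gripper_width"],3),"F",np.round(s["contact_force"],1),
     "shift(100mm)",np.round((np.array([x,y,z])-p)@M*10,3),"twist",None if yaw is None else round(-np.radians(yaw-a)*10,3))
E
python3 - <<'E'
from h import *
delta(.6,-.222,.2,70.6)
f=grab_frame("wrist");cal=get_calibration("wrist");cv2.imwrite("pics/w1.png",cv2.cvtColor(f,cv2.COLOR_RGB2BGR))
print(np.round(cal["pose"],3).tolist())
for r in regions_of("wrist","tray_grip"):
    m=r["pixels"];ys,xs=np.nonzero(m);print(round(r["score"],2),m.sum(),xs.mean(),ys.mean(),rect(cal,m,.026))
E
```

```text
t 2.75 tcp [522.2 -55.1 253.5] yaw 71.71 tilt [ 7.e-04 -0.e+00 -1.e+00] w 1.0 F [ 0.5  0.1 -0.5] shift(100mm) [-1.262 -1.341  0.536] twist 0.194
[[0.318, -0.899, -0.3, 0.448], [0.948, 0.301, 0.104, -0.034], [-0.003, -0.318, 0.948, 0.373], [0.0, 0.0, 0.0, 1.0]]
0.96 9693 66.88610337356856 157.68595893944084 ((426.5, -273.7), (114.3, 113.8), 20.32)
0.94 5431 172.22555698766342 268.2016203277481 ((597.4, -224.0), (105.0, 120.2), 70.16)
0.67 627 105.11961722488039 407.5933014354067 ((765.8, -420.2), (59.2, 47.9), 76.32)
0.42 31716 425.88560978685837 120.04376340017657 ((518.0, 113.9), (272.3, 153.2), 78.21)
```

View pics/w1.png

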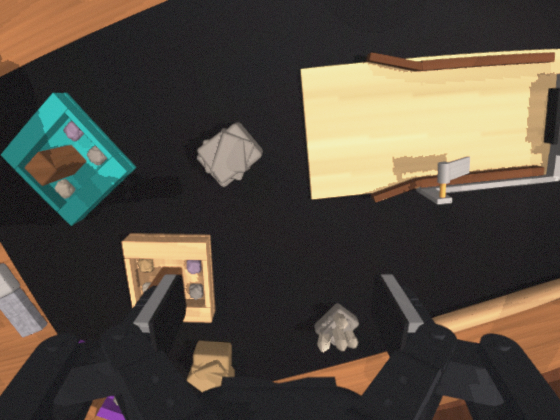

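Wrist picture: wooden tray at (170,278), cradle mouth edge from (302,70) to (312,199), catch at (453,168), rock_a at (229,155) between them. The cradle mouth shows clearly here, so I fit the cradle from it.

```bash
cat > dockfit.py <<'E'
from h import *
from scipy.optimize import least_squares
def subedge(v):  # subpixel position of strongest step
    g=np.abs(np.diff(v.astype(float)));i=int(np.argmax(g));lo,hi=max(i-1,0),min(i+2,len(g));return (np.arange(lo,hi)*g[lo:hi]).sum()/g[lo:hi].sum()+.5
f=grab_frame("wrist");cal=get_calibration("wrist");G=f[...,0]
mouth=[(290+subedge(G[r,290:330]),r) for r in range(80,192,3)]
top=[(c,55+subedge(G[55:80,c])) for c in range(312,362,3)]
bot=[(c,185+subedge(G[185:212,c])) for c in range(320,366,3)]
M,T,B=[onplane(cal,p,.006) for p in(mouth,top,bot)]
def res(p):
    c,s=np.cos(p[2]),np.sin(p[2]);L=lambda P:np.c_[(P-p[:2])@[c,s],(P-p[:2])@[-s,c]]
    return np.r_[L(M)[:,0]+.220,L(T)[:,1]-.071,L(B)[:,1]+.071]
r=least_squares(res,[.5325,.2048,np.radians(78.2)],loss="soft_l1",f_scale=.001)
p=r.x;e=res(p)*1000;n=len(M);k=n+len(T)
print("dock mm",np.round(p[:2]*1000,1),"yaw",round(np.degrees(p[2]),2),"med res M,T,B",[np.round(np.median(x),2) for x in(e[:n],e[n:k],e[k:])],"max",np.abs(e).max())
print("mouth",np.round((p[:2]-.165*np.array([np.cos(p[2]),np.sin(p[2])]))*1000,1))
E
python3 dockfit.py
```

```text
dock mm [533.  206.3] yaw 78.08 med res M,T,B [np.float64(-0.01), np.float64(0.24), np.float64(-0.27)] max 0.4692524849520818
mouth [499.   44.8]
```

Request:
apply_moves(targets=[{"translation": [-0.16,-0.335,0],"twist": 0.05,"hand": 1},{"translation": [-0.16,-0.335,0],"twist": 0.05,"hand": 1},{"translation": [-0.16,-0.335,0],"twist": 0.05,"hand": 1},{"translation": [-0.16,-0.335,0],"twist": 0.05,"hand": 1},{"translation": [0,0,0],"twist": 0,"hand": 1}])

```text
time: 3.4
tool_pos: [0.5392, -0.203, 0.2533]
tool_rot: [0.0, 0.17, 0.985, -0.0]
contact_force: [-0.4, 1.0, -0.1]
gripper_width: 1.0
grasp_force: 0.0
```

```bash
python3 - <<'E'
from h import *
delta(.6,-.222,.2,70.6)
f=grab_frame("wrist");cal=get_calibration("wrist");cv2.imwrite("pics/w2.png",cv2.cvtColor(f,cv2.COLOR_RGB2BGR))
print(np.round(proj(cal,[[.6,-.222,.062]]),0))
for r in regions_of("wrist","tray_grip")[:2]:
    m=r["pixels"];ys,xs=np.nonzero(m);print(round(r["score"],2),m.sum(),xs.mean(),ys.mean(),rect(cal,m,.026))
E
```

```text
t 3.4 tcp [ 539.2 -203.   253.3] yaw 70.42 tilt [-0.    -0.001 -1.   ] w 1.0 F [-0.4  1.  -0.1] shift(100mm) [-0.636  0.025  0.533] twist -0.032
[[278. 251.]]
0.89 8297 280.2492467156804 230.81077497890803 ((597.2, -219.0), (100.6, 117.0), 71.02)
0.87 10864 176.3871502209131 99.74429307805596 ((426.3, -270.5), (110.8, 102.2), 20.78)
```

View pics/w2.png

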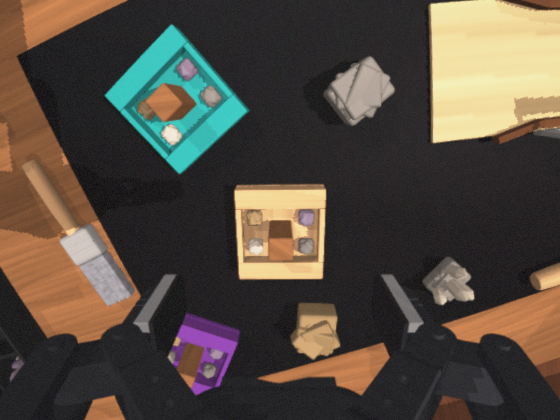

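Wrist view: wooden tray centred at (281,231), block top at (281,246), rock_c at (316,330) clear of the hand. Tray centre is about (0.5995, −0.220), yaw 71°. Going down to grip.

Request:
apply_moves(targets=[{"translation": [-0.31,0.02,0.2],"twist": -0.05,"hand": 1},{"translation": [-0.31,0.02,0.3],"twist": -0.05,"hand": 1},{"translation": [0,0,0.45],"twist": 0,"hand": 1},{"translation": [0,0,0.45],"twist": 0,"hand": 1},{"translation": [0,0,0.3],"twist": 0,"hand": 1},{"translation": [0,0,0.2],"twist": 0,"hand": 1},{"translation": [0,0,0.1],"twist": 0,"hand": 1},{"translation": [0,0,0],"twist": 0,"hand": 1}])

```text
time: 4.3
tool_pos: [0.5983, -0.2154, 0.0519]
tool_rot: [-0.001, 0.163, 0.987, 0.001]
contact_force: [0.3, 0.4, -0.4]
gripper_width: 1.0
grasp_force: 0.0
```

```bash
python3 - <<'E'
from h import *
delta(.5995,-.2198,.052,71.0)
f=grab_frame("wrist");cal=get_calibration("wrist");cv2.imwrite("pics/w3.png",cv2.cvtColor(f,cv2.COLOR_RGB2BGR))
E
```

```text
t 4.3 tcp [ 598.3 -215.4   51.9] yaw 71.26 tilt [-0.0026  0.0015 -1.    ] w 1.0 F [ 0.3  0.4 -0.4] shift(100mm) [-0.026 -0.038 -0.001] twist 0.045
```

View pics/w3.png

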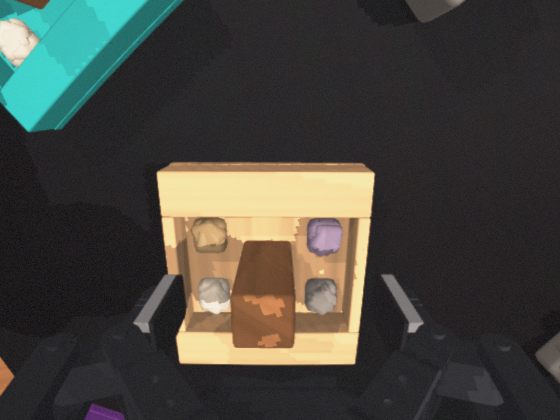

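Wrist view: block top around (264,318), fingers' middle near col 280, so the tool is about 4 mm off along its y. I measure the tray from its rim corners in this view.

```bash
python3 - <<'E'
from h import *
cal=get_calibration("wrist");s=state();q=s["tool_rot"];M=R.from_quat([*q[1:],q[0]]).as_matrix()
f=cv2.imread("pics/w3.png").astype(int)
print("col264 R:",f[155:222:2,264,2].tolist(),"far:",f[325:372:2,320,2].tolist());print("block col264",f[236:350:3,250,2].tolist())
for n,px,z in(("rim",[(160,172),(374,172),(178,364),(356,364)],.026),("bottom near",[(172,163),(365,163)],.0),("block top",[(232,290),(295,290),(232,346),(295,346)],.062)):
    w=np.c_[onplane(cal,px,z),np.full(len(px),z)]-s["tool_pos"]
    l=w@M*1000;print(n,np.round(l[:,:2],1).tolist(),"mean",np.round(l.mean(0)[:2],1))
E
```

```text
col264 R: [42, 41, 42, 55, 158, 159, 161, 162, 182, 245, 246, 246, 246, 246, 246, 246, 246, 246, 246, 246, 246, 246, 246, 246, 246, 247, 247, 246, 246, 246, 246, 243, 245, 245] far: [140, 142, 143, 149, 225, 245, 246, 246, 244, 242, 243, 243, 243, 242, 245, 246, 246, 246, 245, 243, 70, 37, 28, 37]
block col264 [245, 243, 114, 112, 112, 105, 102, 100, 102, 106, 112, 109, 108, 104, 107, 104, 106, 110, 107, 110, 172, 200, 153, 149, 151, 151, 147, 136, 138, 135, 132, 130, 134, 136, 141, 141, 142, 158]
rim [[51.1, -53.6], [51.0, 44.3], [-59.9, -56.9], [-59.7, 44.9]] mean [-4.4 -5.3]
bottom near [[50.7, -56.1], [50.6, 46.8]] mean [50.7 -4.7]
block top [[11.7, -17.5], [11.7, 7.0], [-15.5, -18.9], [-15.4, 7.5]] mean [-1.9 -5.4]
```

Request:
apply_moves(targets=[{"translation": [-0.04,-0.05,0],"twist": 0.04,"hand": 1},{"translation": [0,0,0],"twist": 0,"hand": 1},{"translation": [0,0,0],"twist": 0,"hand": 0},{"translation": [0,0,0],"twist": 0,"hand": 0},{"translation": [0,0,0],"twist": 0,"hand": 0},{"translation": [0,0,0],"twist": 0,"hand": 0},{"translation": [0,0,0],"twist": 0,"hand": 0},{"translation": [0,0,0],"twist": 0,"hand": 0}])

```text
time: 5.15
tool_pos: [0.6015, -0.2233, 0.0535]
tool_rot: [0.0, 0.166, 0.986, 0.0]
contact_force: [0.1, 1.3, 2.1]
gripper_width: 0.298
grasp_force: 60.8
```

Request:
apply_moves(targets=[{"translation": [0,0,0],"twist": 0,"hand": 0},{"translation": [0,0,0],"twist": 0,"hand": 0},{"translation": [0,0,0],"twist": 0,"hand": 0}])

```text
time: 5.45
tool_pos: [0.6015, -0.2233, 0.0535]
tool_rot: [0.0, 0.166, 0.986, 0.0]
contact_force: [0.5, 1.4, 1.6]
gripper_width: 0.295
grasp_force: 60.8
```

Request:
apply_moves(targets=[{"translation": [0,0,-0.1],"twist": 0,"hand": 0},{"translation": [0,0,-0.3],"twist": 0,"hand": 0},{"translation": [0,0,-0.4],"twist": 0,"hand": 0},{"translation": [0,0,-0.4],"twist": 0,"hand": 0},{"translation": [0,0,0],"twist": 0,"hand": 0},{"translation": [0,0,0],"twist": 0,"hand": 0}])

```text
time: 6.05
tool_pos: [0.6011, -0.2235, 0.1735]
tool_rot: [0.0, 0.166, 0.986, -0.0]
contact_force: [-0.2, -0.9, -5.1]
gripper_width: 0.294
grasp_force: 60.1
```

```bash
cat > trayview.py <<'E'
from h import *
import sys
# tray rim edges relative to tool; rim plane in tool frame at z_tool = +(grip 0.0535-0.026)
delta(.499,.0448,.16,78.08)
f=grab_frame("wrist");cal=get_calibration("wrist");s=state();q=s["tool_rot"];M=R.from_quat([*q[1:],q[0]]).as_matrix()
cv2.imwrite(f"pics/{sys.argv[1]}.png",cv2.cvtColor(f,cv2.COLOR_RGB2BGR))
for r in regions_of("wrist","tray_grip")[:3]:
    m=r["pixels"];ys,xs=np.nonzero(m);print(round(r["score"],2),m.sum(),xs.mean().round(),ys.mean().round(),(xs.min(),xs.max(),ys.min(),ys.max()))
E
python3 trayview.py w4
```

```text
t 6.05 tcp [ 601.1 -223.5  173.5] yaw 70.93 tilt [ 3.e-04 -6.e-04 -1.e+00] w 0.294 F [-0.2 -0.9 -5.1] shift(100mm) [1.842 2.202 0.133] twist -1.248
0.85 12742 147.0 41.0 (np.int64(45), np.int64(238), np.int64(0), np.int64(112))
0.74 32603 278.0 233.0 (np.int64(170), np.int64(386), np.int64(150), np.int64(354))
0.56 1222 152.0 340.0 (np.int64(121), np.int64(188), np.int64(297), np.int64(408))
```

View pics/w4.png

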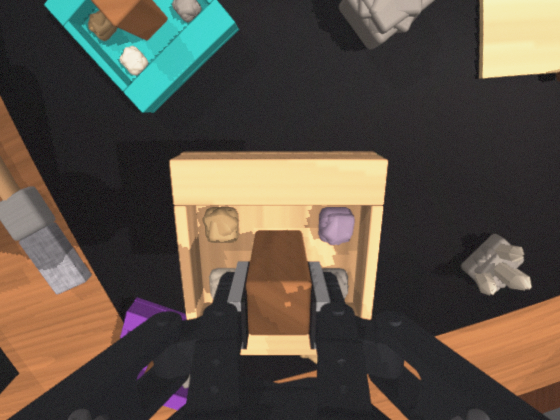

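Tray held level; near rim edge at row ~160 (cols 171–387), far rim edge at row ~354. Working out the tray's offset and turn in the hand.

```bash
python3 - <<'E'
from h import *
cal=get_calibration("wrist");s=state();q=s["tool_rot"];M=R.from_quat([*q[1:],q[0]]).as_matrix()
f=cv2.imread("pics/w4.png")[...,2].astype(int)
def loc(px,z): return ((np.c_[onplane(cal,px,s["tool_pos"][2]-z),np.full(len(px),s["tool_pos"][2]-z)]-s["tool_pos"])@M)[:,:2]*1000
near=[];face=[];far=[]
for c in range(185,375,5):
    col=f[140:180,c]; hi=np.nonzero(col>215)[0]; mid=np.nonzero(col>100)[0]
    if len(hi):near.append((c,140+hi[0]-.5));face.append((c,140+mid[0]-.5))
for c in range(255,308,5):
    col=f[335:375,c];hi=np.nonzero(col>150)[0]
    if len(hi):far.append((c,335+hi[-1]+.5))
L=[];Rr=[]
for r in range(165,200,4):
    w=np.nonzero(f[r,150:410]>150)[0];L.append((150+w[0]-.5,r));Rr.append((150+w[-1]+.5,r))
h=.0535
for n,p,z in(("near",near,h-.026),("nearbottom",face,h),("far",far,h-.026),("L",L,h-.026),("R",Rr,h-.026)):
    l=loc(p,z);k=0 if n in("near","nearbottom","far") else 1
    a=np.polyfit(l[:,1-k],l[:,k],1);print(n,"pos",np.median(l[:,k]).round(2),"at",l[:,1-k].mean().round(1),"slope deg",np.degrees(np.arctan(a[0])).round(2),"sd",np.std(l[:,k]-np.polyval(a,l[:,1-k])).round(2))
E
```

```text
near pos 56.98 at 0.2 slope deg 0.32 sd 0.1
nearbottom pos 56.67 at 0.2 slope deg 0.24 sd 0.22
far pos -51.9 at 1.5 slope deg -13.63 sd 3.61
L pos -49.08 at 46.8 slope deg 0.1 sd 0.13
R pos 50.08 at 46.7 slope deg 0.65 sd 0.13
```

Request:
apply_moves(targets=[{"translation": [0.305,0.368,0],"twist": 0,"hand": 0},{"translation": [0.305,0.368,0],"twist": 0,"hand": 0},{"translation": [0.305,0.368,0],"twist": 0,"hand": 0},{"translation": [0.305,0.368,0],"twist": 0,"hand": 0},{"translation": [0.305,0.368,0],"twist": 0,"hand": 0},{"translation": [0.3,0.36,0],"twist": 0,"hand": 0},{"translation": [0,0,0],"twist": -0.6,"hand": 0},{"translation": [0,0,0],"twist": -0.6,"hand": 0}])

```text
time: 6.95
tool_pos: [0.4982, 0.0458, 0.17]
tool_rot: [-0.003, 0.103, 0.995, -0.0]
contact_force: [-0.4, -0.5, -3.6]
gripper_width: 0.294
grasp_force: 61.2
```

Request:
apply_moves(targets=[{"translation": [0,0,0.3],"twist": 0,"hand": 0},{"translation": [0,0,0.3],"twist": 0,"hand": 0},{"translation": [0,0,0],"twist": 0,"hand": 0},{"translation": [0,0,0],"twist": 0,"hand": 0}])

```text
time: 7.35
tool_pos: [0.4989, 0.0443, 0.1111]
tool_rot: [-0.003, 0.106, 0.994, -0.0]
contact_force: [1.5, -0.4, -4.8]
gripper_width: 0.296
grasp_force: 61.1
```

```bash
sed -i 's/delta(.499,.0448,.16,78.08)/delta(.5009,.0439,.0595,77.8)/' trayview.py; python3 trayview.py w5
```

```text
t 7.35 tcp [498.9  44.3 111.1] yaw 77.8 tilt [-5.2e-03  2.0e-04 -1.0e+00] w 0.296 F [ 1.5 -0.4 -4.8] shift(100mm) [-0.023  0.001  0.516] twist 0.001
0.73 32485 278.0 233.0 (np.int64(170), np.int64(387), np.int64(151), np.int64(355))
```

View pics/w5.png

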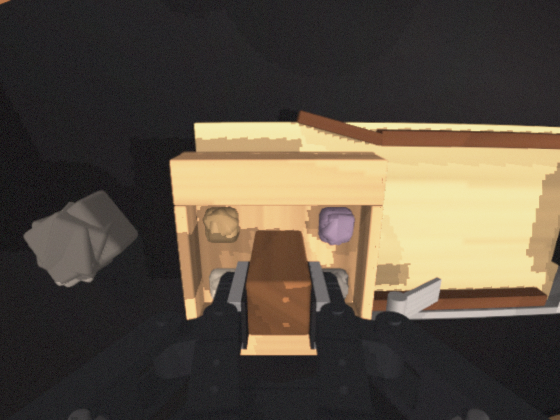

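View: tray above the mouth, square with it; near floor edge at row ~124 (cols 200–290), catch at (415,298) ahead and clear. Checking the lateral offset against the floor edge.

```bash
cat > lat.py <<'E'
from h import *
import sys
cal=get_calibration("wrist");s=state();q=s["tool_rot"];M=R.from_quat([*q[1:],q[0]]).as_matrix()
f=grab_frame("wrist")[...,0].astype(int)
def loc(px,z): return ((np.c_[onplane(cal,px,z),np.full(len(px),z)]-s["tool_pos"])@M)[:,:2]*1000
def show(n,p,z,k=0):
    l=loc(p,z);a=np.polyfit(l[:,1-k],l[:,k],1);print(n,"tool-x at 0:",a[1].round(2),"slope deg",np.degrees(np.arctan(a[0])).round(2),"sd",np.std(l[:,k]-np.polyval(a,l[:,1-k])).round(2),len(l))
r0,r1=int(sys.argv[1]),int(sys.argv[2])
e=[(c,r0+np.nonzero(f[r0:r1,c]>120)[0][0]-.5) for c in list(range(205,290,4))+list(range(390,540,5)) if (f[r0:r1,c]>120).any()]
show("floor edge",e,.006)
n=[(c,145+np.nonzero((f[145:175,c]>215))[0][0]-.5) for c in range(190,370,5) if (f[145:175,c]>215).any()]
n=[p for p in n if p[1]>152];show("tray near rim",n,s["tool_pos"][2]-.0275)
E
python3 lat.py 112 140
```

```text
floor edge tool-x at 0: 72.43 slope deg 0.13 sd 0.18 52
tray near rim tool-x at 0: 56.52 slope deg -0.18 sd 0.02 22
```

Cradle axis is at tool-x +1.4…2.0 mm and tray middle at +1.5…2.0 mm, so it is aligned. Lowering.

Request:
apply_moves(targets=[{"translation": [0,0,0.2],"twist": 0,"hand": 0},{"translation": [0,0,0.17],"twist": 0,"hand": 0},{"translation": [0,0,0.08],"twist": 0,"hand": 0},{"translation": [0,0,0.04],"twist": 0,"hand": 0},{"translation": [0,0,0],"twist": 0,"hand": 0},{"translation": [0,0,0],"twist": 0,"hand": 0}])

```text
time: 8.1
tool_pos: [0.5016, 0.0442, 0.0654]
tool_rot: [0.001, 0.106, 0.994, 0.0]
contact_force: [0.1, -0.3, -4.0]
gripper_width: 0.292
grasp_force: 61.2
```

```bash
python3 lat.py 105 150; python3 -c "
from h import *
delta(.5009,.0439,.0595,77.8)"
```

```text
floor edge tool-x at 0: 72.65 slope deg 0.11 sd 0.14 52
t 8.15 tcp [501.6  44.2  65.5] yaw 77.81 tilt [ 2.1e-03 -1.0e-04 -1.0e+00] w 0.29 F [ 0.9 -1.1 -5.3] shift(100mm) [ 0.006 -0.004  0.06 ] twist 0.001Traceback (most recent call last):
  File "lat.py", line 12, in <module>
    n=[p for p in n if p[1]>152];show("tray near rim",n,s["tool_pos"][2]-.0275)
                                 ~~~~^^^^^^^^^^^^^^^^^^^^^^^^^^^^^^^^^^^^^^^^^^
  File "lat.py", line 7, in show
    l=loc(p,z);a=np.polyfit(l[:,1-k],l[:,k],1);print(n,"tool-x at 0:",a[1].round(2),"slope deg",np.degrees(np.arctan(a[0])).round(2),"sd",np.std(l[:,k]-np.polyval(a,l[:,1-k])).round(2),len(l))
  File "lat.py", line 5, in loc
    def loc(px,z): return ((np.c_[onplane(cal,px,z),np.full(len(px),z)]-s["tool_pos"])@M)[:,:2]*1000
                                  ~~~~~~~^^^^^^^^^^
  File "h.py", line 9, in onplane
    o,d=ray(cal,px); s=(z-o[2])/d[:,2]; return (o+s[:,None]*d)[:,:2]
        ~~~^^^^^^^^
  File "h.py", line 5, in ray
    u=cv2.undistortPoints(np.array(px,float).reshape(-1,1,2),K,D).reshape(-1,2)
      ~~~~~~~~~~~~~~~~~~~^^^^^^^^^^^^^^^^^^^^^^^^^^^^^^^^^^^^^^^^
cv2.error: OpenCV(4.12.0) /io/opencv/modules/calib3d/src/undistort.dispatch.cpp:347: error: (-215:Assertion failed) CV_IS_MAT(_src) && CV_IS_MAT(_dst) && (_src->rows == 1 || _src->cols == 1) && (_dst->rows == 1 || _dst->cols == 1) && _src->cols + _src->rows - 1 == _dst->rows + _dst->cols - 1 && (CV_MAT_TYPE(_src->type) == CV_32FC2 || CV_MAT_TYPE(_src->type) == CV_64FC2) && (CV_MAT_TYPE(_dst->type) == CV_32FC2 || CV_MAT_TYPE(_dst->type) == CV_64FC2) in function 'cvUndistortPointsInternal'
```

Request:
apply_moves(targets=[{"translation": [0,0,0.03],"twist": 0,"hand": 0},{"translation": [0,0,0.02],"twist": 0,"hand": 0},{"translation": [0,0,0.01],"twist": 0,"hand": 0},{"translation": [0,0,0],"twist": 0,"hand": 0},{"translation": [0,0,0],"twist": 0,"hand": 0},{"translation": [0,0,0],"twist": 0,"hand": 0}])

```text
time: 8.75
tool_pos: [0.5011, 0.0442, 0.0595]
tool_rot: [0.0, 0.106, 0.994, -0.0]
contact_force: [-3.4, 0.7, 5.7]
gripper_width: 0.297
grasp_force: 62.6
```

Request:
apply_moves(targets=[{"translation": [0,0,-0.004],"twist": 0,"hand": 0},{"translation": [0,0,0],"twist": 0,"hand": 0},{"translation": [0,0,0],"twist": 0,"hand": 0}])

```text
time: 9.05
tool_pos: [0.5012, 0.0442, 0.0595]
tool_rot: [0.0, 0.106, 0.994, -0.0]
contact_force: [-3.2, 0.3, 6.7]
gripper_width: 0.295
grasp_force: 62.5
```

Request:
apply_moves(targets=[{"translation": [0,0.05,0],"twist": 0,"hand": 0},{"translation": [0,0.05,0],"twist": 0,"hand": 0},{"translation": [0,0.05,0],"twist": 0,"hand": 0},{"translation": [0,0.05,0],"twist": 0,"hand": 0},{"translation": [0,0,0],"twist": 0,"hand": 0}])

```text
time: 9.55
tool_pos: [0.5061, 0.0638, 0.0595]
tool_rot: [0.001, 0.106, 0.994, -0.0]
contact_force: [0.5, -2.1, 3.7]
gripper_width: 0.293
grasp_force: 62.6
```

Request:
apply_moves(targets=[{"translation": [0,0.06,0],"twist": 0,"hand": 0},{"translation": [0,0.06,0],"twist": 0,"hand": 0},{"translation": [0,0.06,0],"twist": 0,"hand": 0},{"translation": [0,0.06,0],"twist": 0,"hand": 0},{"translation": [0,0,0],"twist": 0,"hand": 0}])

```text
time: 10.05
tool_pos: [0.511, 0.0873, 0.0595]
tool_rot: [0.001, 0.106, 0.994, -0.0]
contact_force: [0.4, -1.8, 5.6]
gripper_width: 0.292
grasp_force: 62.7
```

```bash
cat > where.py <<'E'
from h import *
s=state();d=np.array([.533,.2063]);a=np.radians(78.08);q=s["tool_rot"];M=R.from_quat([*q[1:],q[0]]).as_matrix()
c=s["tool_pos"]+M@[.002,0.0,0]-np.r_[d,0];u=np.array([np.cos(a),np.sin(a)]);v=np.array([-u[1],u[0]])
F=s["contact_force"];print("t",round(s["time"],2),"tray in cradle x,y",np.round([c[:2]@u*1e3,c[:2]@v*1e3],1),"z",round(s["tool_pos"][2]*1e3,1),"yaw",np.degrees(np.arctan2(M[1,1],M[0,1])).round(2),"F along,lat,up",np.round([F[:2]@u,F[:2]@v,F[2]],1),"ft",np.round(s["ft_torque"],2))
E
python3 where.py; python3 lat.py 105 150 2>/dev/null
```

```text
t 10.05 tray in cradle x,y [-120.9   -1. ] z 59.5 yaw 77.84 F along,lat,up [-1.7 -0.8  5.6] ft [-0.35  0.22  0.03]
floor edge tool-x at 0: 69.34 slope deg 1.89 sd 2.39 52
tray near rim tool-x at 0: 56.48 slope deg 0.23 sd 0.01 13
```

Request:
apply_moves(targets=[{"translation": [0,0.05,0],"twist": 0,"hand": 0},{"translation": [0,0.05,0],"twist": 0,"hand": 0},{"translation": [0,0.05,0],"twist": 0,"hand": 0},{"translation": [0,0.05,0],"twist": 0,"hand": 0},{"translation": [0,0.05,0],"twist": 0,"hand": 0},{"translation": [0,0.05,0],"twist": 0,"hand": 0}])

```text
time: 10.7
tool_pos: [0.5171, 0.1155, 0.0595]
tool_rot: [0.001, 0.106, 0.994, -0.001]
contact_force: [-1.1, -8.8, 7.7]
gripper_width: 0.294
grasp_force: 63.2
```

```bash
python3 where.py
```

```text
t 10.7 tray in cradle x,y [-92.1  -1.2] z 59.5 yaw 77.81 F along,lat,up [-8.8 -0.8  7.7] ft [-1.13  0.37 -0.01]
```

Request:
apply_moves(targets=[{"translation": [0,0.05,-0.004],"twist": 0,"hand": 0},{"translation": [0,0.05,0],"twist": 0,"hand": 0},{"translation": [0,0.05,0],"twist": 0,"hand": 0},{"translation": [0,0.05,0],"twist": 0,"hand": 0},{"translation": [0,0.05,0],"twist": 0,"hand": 0},{"translation": [0,0.05,0],"twist": 0,"hand": 0}])

```text
time: 11.3
tool_pos: [0.5231, 0.145, 0.0595]
tool_rot: [0.0, 0.106, 0.994, -0.001]
contact_force: [-1.6, -5.4, 4.3]
gripper_width: 0.296
grasp_force: 62.4
```

```bash
python3 where.py
```

```text
t 11.3 tray in cradle x,y [-62.1  -1. ] z 59.5 yaw 77.8 F along,lat,up [-5.6  0.4  4.3] ft [-0.72  0.28  0.01]
```

Request:
apply_moves(targets=[{"translation": [0,0.06,0],"twist": 0,"hand": 0},{"translation": [0,0.06,0],"twist": 0,"hand": 0},{"translation": [0,0.06,0],"twist": 0,"hand": 0},{"translation": [0,0.06,0],"twist": 0,"hand": 0},{"translation": [0,0.06,0],"twist": 0,"hand": 0},{"translation": [0,0.06,0],"twist": 0,"hand": 0},{"translation": [0,0.06,0],"twist": 0,"hand": 0},{"translation": [0,0,0],"twist": 0,"hand": 0}])

```text
time: 12.1
tool_pos: [0.532, 0.187, 0.0595]
tool_rot: [0.0, 0.106, 0.994, -0.0]
contact_force: [0.3, -2.8, 5.5]
gripper_width: 0.299
grasp_force: 62.6
```

```bash
python3 where.py
```

```text
t 12.1 tray in cradle x,y [-19.1  -1.1] z 59.5 yaw 77.82 F along,lat,up [-2.6 -0.9  5.5] ft [-0.53  0.16  0.08]
```

Request:
apply_moves(targets=[{"translation": [0,0.02,0],"twist": 0,"hand": 0},{"translation": [0,0.02,0],"twist": 0,"hand": 0},{"translation": [0,0,0],"twist": 0,"hand": 0},{"translation": [0,0,0],"twist": 0,"hand": 0}])

```text
time: 12.5
tool_pos: [0.5327, 0.1901, 0.0595]
tool_rot: [0.0, 0.106, 0.994, -0.001]
contact_force: [-0.9, -5.4, 5.1]
gripper_width: 0.294
grasp_force: 62.8
```

Request:
apply_moves(targets=[{"translation": [0,0.02,0],"twist": 0,"hand": 0},{"translation": [0,0,0],"twist": 0,"hand": 0},{"translation": [0,0,0],"twist": 0,"hand": 0}])

```text
time: 12.8
tool_pos: [0.5331, 0.1919, 0.0595]
tool_rot: [0.0, 0.106, 0.994, -0.001]
contact_force: [-1.7, -5.6, 5.7]
gripper_width: 0.292
grasp_force: 62.8
```

Request:
apply_moves(targets=[{"translation": [0,0.02,0],"twist": 0,"hand": 0},{"translation": [0,0,0],"twist": 0,"hand": 0},{"translation": [0,0,0],"twist": 0,"hand": 0}])

```text
time: 13.1
tool_pos: [0.5335, 0.1938, 0.0595]
tool_rot: [0.0, 0.106, 0.994, -0.001]
contact_force: [-1.3, -6.9, 6.9]
gripper_width: 0.291
grasp_force: 62.8
```

```bash
python3 where.py
```

```text
t 13.1 tray in cradle x,y [-12.1  -1.1] z 59.5 yaw 77.8 F along,lat,up [-7.1 -0.1  6.9] ft [-0.88  0.29  0.02]
```

Request:
apply_moves(targets=[{"translation": [0,0.02,0],"twist": 0,"hand": 0},{"translation": [0,0,0],"twist": 0,"hand": 0},{"translation": [0,0,0],"twist": 0,"hand": 0}])

```text
time: 13.4
tool_pos: [0.5339, 0.1958, 0.0595]
tool_rot: [0.0, 0.106, 0.994, -0.001]
contact_force: [0.1, -7.0, 6.1]
gripper_width: 0.295
grasp_force: 62.8
```

Request:
apply_moves(targets=[{"translation": [0,0.02,0],"twist": 0,"hand": 0},{"translation": [0,0,0],"twist": 0,"hand": 0},{"translation": [0,0,0],"twist": 0,"hand": 0}])

```text
time: 13.7
tool_pos: [0.5344, 0.1978, 0.0595]
tool_rot: [0.0, 0.106, 0.994, -0.001]
contact_force: [-0.8, -6.3, 6.1]
gripper_width: 0.297
grasp_force: 62.8
```

Request:
apply_moves(targets=[{"translation": [0,0.02,0],"twist": 0,"hand": 0},{"translation": [0,0,0],"twist": 0,"hand": 0},{"translation": [0,0,0],"twist": 0,"hand": 0}])

```text
time: 14.0
tool_pos: [0.5348, 0.1997, 0.0595]
tool_rot: [0.0, 0.106, 0.994, -0.001]
contact_force: [-0.9, -6.1, 5.9]
gripper_width: 0.293
grasp_force: 62.8
```

```bash
python3 where.py
```

```text
t 14.0 tray in cradle x,y [-6.  -1.1] z 59.5 yaw 77.8 F along,lat,up [-6.2 -0.3  5.9] ft [-0.86  0.26  0.02]
```

Friction is steady at about 6 N with no buffer felt yet (tray x ≈ −6).

Request:
apply_moves(targets=[{"translation": [0,0.02,0],"twist": 0,"hand": 0},{"translation": [0,0,0],"twist": 0,"hand": 0},{"translation": [0,0,0],"twist": 0,"hand": 0}])

```text
time: 14.3
tool_pos: [0.5352, 0.2016, 0.0595]
tool_rot: [0.0, 0.106, 0.994, -0.001]
contact_force: [-0.8, -5.7, 6.5]
gripper_width: 0.295
grasp_force: 62.8
```

Request:
apply_moves(targets=[{"translation": [0,0.02,0],"twist": 0,"hand": 0},{"translation": [0,0,0],"twist": 0,"hand": 0},{"translation": [0,0,0],"twist": 0,"hand": 0}])

```text
time: 14.6
tool_pos: [0.5356, 0.2033, 0.0595]
tool_rot: [0.0, 0.106, 0.994, -0.001]
contact_force: [-0.7, -7.8, 6.6]
gripper_width: 0.296
grasp_force: 62.9
```

```bash
python3 where.py; python3 - <<'E'
from h import *
for c in("scene","top"):
    f=grab_frame(c)
    for q in("catch","buffer"): print(c,q,[(np.round(r["point"],3).tolist(),round(r["score"],2)) for r in recognise(c,q)])
E
```

```text
t 14.6 tray in cradle x,y [-2.4 -1.1] z 59.5 yaw 77.81 F along,lat,up [-7.8 -0.9  6.6] ft [-0.99  0.29  0.06]
scene catch [([0.566, 0.129, 0.041], 0.68)]
scene buffer [([0.551, 0.255, 0.032], 0.63), ([0.212, 0.35, 0.032], 0.56)]
top catch [([0.736, -0.219, 0.036], 0.71), ([0.772, 0.23, 0.024], 0.52), ([0.56, 0.123, 0.045], 0.51)]
top buffer [([0.202, 0.348, 0.029], 0.54)]
```

Request:
apply_moves(targets=[{"translation": [0,0.015,0],"twist": 0,"hand": 0},{"translation": [0,0,0],"twist": 0,"hand": 0},{"translation": [0,0,0],"twist": 0,"hand": 0}])

```text
time: 15.2
tool_pos: [0.5358, 0.2043, 0.0596]
tool_rot: [0.0, 0.106, 0.994, -0.002]
contact_force: [-1.2, -10.6, 7.9]
gripper_width: 0.292
grasp_force: 63.0
```

Request:
apply_moves(targets=[{"translation": [0,0.015,0],"twist": 0,"hand": 0},{"translation": [0,0,0],"twist": 0,"hand": 0},{"translation": [0,0,0],"twist": 0,"hand": 0}])

```text
time: 15.5
tool_pos: [0.5361, 0.2053, 0.0596]
tool_rot: [-0.0, 0.106, 0.994, -0.002]
contact_force: [-2.1, -10.8, 8.1]
gripper_width: 0.294
grasp_force: 63.2
```

```bash
python3 where.py
```

```text
t 15.5 tray in cradle x,y [-0.3 -1.2] z 59.6 yaw 77.83 F along,lat,up [-11.   -0.1   8.1] ft [-1.56  0.47  0.07]
```

Request:
apply_moves(targets=[{"translation": [0,0.015,0],"twist": 0,"hand": 0},{"translation": [0,0,0],"twist": 0,"hand": 0},{"translation": [0,0,0],"twist": 0,"hand": 0}])

```text
time: 15.8
tool_pos: [0.5363, 0.2064, 0.0597]
tool_rot: [-0.0, 0.106, 0.994, -0.003]
contact_force: [-2.6, -13.3, 9.7]
gripper_width: 0.293
grasp_force: 63.3
```

Request:
apply_moves(targets=[{"translation": [0,0.012,0],"twist": 0,"hand": 0},{"translation": [0,0,0],"twist": 0,"hand": 0},{"translation": [0,0,0],"twist": 0,"hand": 0}])

```text
time: 16.1
tool_pos: [0.5365, 0.2071, 0.0597]
tool_rot: [-0.0, 0.106, 0.994, -0.003]
contact_force: [-4.1, -14.7, 10.6]
gripper_width: 0.294
grasp_force: 63.4
```

```bash
python3 where.py; python3 - <<'E'
from h import *
for c in("scene","top"):
    f=grab_frame(c);cal=get_calibration(c);np.save(f"pics/{c}_a.npy",f)
    print(c,np.round(proj(cal,[[.565,.135,.045]])))
E
```

```text
t 16.1 tray in cradle x,y [ 1.5 -1.2] z 59.7 yaw 77.84 F along,lat,up [-15.3   1.   10.6] ft [-2.15  0.71  0.09]
scene [[332. 236.]]
top [[228. 183.]]
```

Request:
apply_moves(targets=[{"translation": [0,0.01,-0.004],"twist": 0,"hand": 0},{"translation": [0,0,0],"twist": 0,"hand": 0},{"translation": [0,0,0],"twist": 0,"hand": 0}])

```text
time: 16.5
tool_pos: [0.5366, 0.208, 0.0598]
tool_rot: [-0.0, 0.106, 0.994, -0.003]
contact_force: [-3.0, -14.5, 9.4]
gripper_width: 0.287
grasp_force: 63.2
```

Request:
apply_moves(targets=[{"translation": [0,0.01,0],"twist": 0,"hand": 0},{"translation": [0,0,0],"twist": 0,"hand": 0},{"translation": [0,0,0],"twist": 0,"hand": 0}])

```text
time: 16.8
tool_pos: [0.5367, 0.2086, 0.0598]
tool_rot: [-0.001, 0.106, 0.994, -0.004]
contact_force: [-3.5, -16.2, 8.9]
gripper_width: 0.294
grasp_force: 63.2
```

```bash
cat > diff.py <<'E'
from h import *
for c,(x,y) in(("scene",(332,236)),("top",(228,183))):
    f=grab_frame(c);a=np.load(f"pics/{c}_a.npy");d=np.abs(f.astype(int)-a).sum(2)
    w=d[y-18:y+18,x-22:x+22];n=d[20:60,20:60];print(c,"catch diff>60:",(w>60).sum(),"noise",(n>60).sum(),"centre",np.argwhere(w>60).mean(0)[::-1]+[x-22,y-18] if (w>60).any() else "")
    b=np.hstack([a,f])
    cv2.imwrite(f"pics/{c}_d{int(state()['time']*10)}.png",cv2.resize(cv2.cvtColor(np.hstack([a[y-40:y+40,x-50:x+50],f[y-40:y+40,x-50:x+50]]),cv2.COLOR_RGB2BGR),(800,320),interpolation=2))
E
python3 where.py; python3 diff.py
```

```text
t 16.8 tray in cradle x,y [ 3.  -1.2] z 59.8 yaw 77.84 F along,lat,up [-16.6   0.1   8.9] ft [-2.3   0.58  0.11]
scene catch diff>60: 53 noise 0 centre [343.37735849 232.30188679]
top catch diff>60: 144 noise 0 centre [219.30555556 187.625     ]
```

```bash
python3 -c "
import cv2,numpy as np
a=cv2.imread('pics/scene_d168.png');b=cv2.imread('pics/top_d168.png')
cv2.imwrite('pics/cmp.png',cv2.resize(np.vstack([a,b]),(740,592)))"; ls pics
```

```text
crop.png
crop2.png
scene0.png
scene_a.npy
scene_d168.png
top0.png
top_a.npy
top_d169.png
w1.png
w2.png
w3.png
w4.png
w5.png[ WARN:0@0.011] global loadsave.cpp:275 findDecoder imread_('pics/top_d168.png'): can't open/read file: check file path/integrity
Traceback (most recent call last):
ValueError: all the input arrays must have same number of dimensions, but the array at index 0 has 3 dimension(s) and the array at index 1 has 2 dimension(s)
```

```bash
python3 -c "
import cv2,numpy as np
a=cv2.imread('pics/scene_d168.png');b=cv2.imread('pics/top_d169.png')
cv2.imwrite('pics/cmp.png',cv2.resize(np.vstack([a,b]),(740,592)))"
```

```text
(no output)
```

View pics/cmp.png

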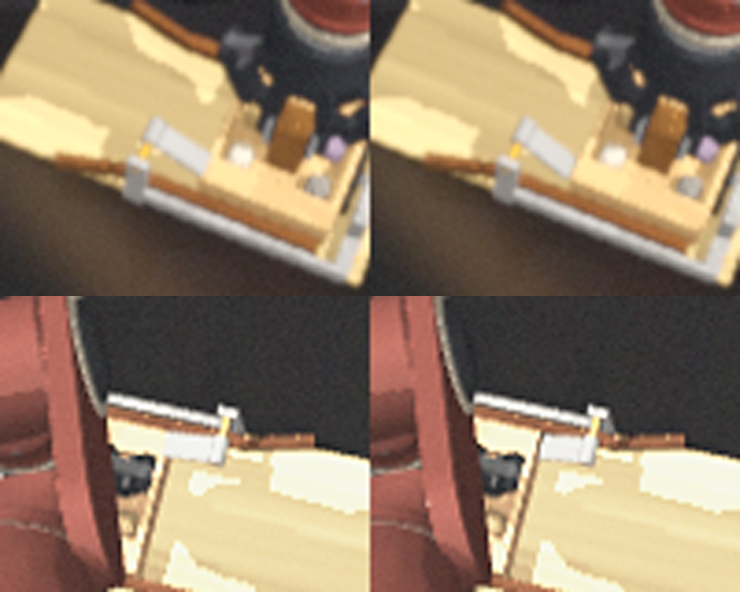

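Picture: on the right (now), the catch plate ends just behind the tray's rear edge, at (575,165) in scene and (543,437) in top. On the left it still overlapped the rim, so the catch has dropped. Easing back gently to take off the load and feel the catch.

Request:
apply_moves(targets=[{"translation": [0,-0.01,0],"twist": 0,"hand": 0},{"translation": [0,-0.01,0],"twist": 0,"hand": 0},{"translation": [0,-0.01,0],"twist": 0,"hand": 0},{"translation": [0,0,0],"twist": 0,"hand": 0},{"translation": [0,0,0],"twist": 0,"hand": 0}])

```text
time: 17.4
tool_pos: [0.5366, 0.2081, 0.0595]
tool_rot: [0.0, 0.106, 0.994, -0.001]
contact_force: [0.6, -6.6, 4.8]
gripper_width: 0.294
grasp_force: 62.5
```

```bash
python3 where.py
```

```text
t 17.4 tray in cradle x,y [ 2.5 -1.1] z 59.5 yaw 77.79 F along,lat,up [-6.3 -1.9  4.8] ft [-0.84  0.11  0.01]
```

Request:
apply_moves(targets=[{"translation": [0,-0.01,0],"twist": 0,"hand": 0},{"translation": [0,-0.01,0],"twist": 0,"hand": 0},{"translation": [0,0,0],"twist": 0,"hand": 0},{"translation": [0,0,0],"twist": 0,"hand": 0}])

```text
time: 17.8
tool_pos: [0.5363, 0.2068, 0.0595]
tool_rot: [0.0, 0.106, 0.994, -0.0]
contact_force: [2.4, -5.4, 1.2]
gripper_width: 0.296
grasp_force: 62.3
```

```bash
python3 where.py
```

```text
t 17.8 tray in cradle x,y [ 1.2 -1.1] z 59.5 yaw 77.79 F along,lat,up [-4.8 -3.4  1.2] ft [-0.78 -0.17 -0.05]
```

Opening only partway, so the forward finger stays clear of the buffer head, then lifting.

Request:
apply_moves(targets=[{"translation": [0,0,0],"twist": 0,"hand": 0.5},{"translation": [0,0,0],"twist": 0,"hand": 0.5},{"translation": [0,0,0],"twist": 0,"hand": 0.5},{"translation": [0,0,0],"twist": 0,"hand": 0.5}])

```text
time: 18.2
tool_pos: [0.5355, 0.2075, 0.0592]
tool_rot: [-0.0, 0.106, 0.994, 0.0]
contact_force: [-0.7, 0.0, 0.4]
gripper_width: 0.497
grasp_force: 0.0
```

Request:
apply_moves(targets=[{"translation": [0,0,-0.1],"twist": 0,"hand": 0.5},{"translation": [0,0,-0.2],"twist": 0,"hand": 0.5},{"translation": [0,0,-0.3],"twist": 0,"hand": 0.5},{"translation": [0,0,-0.4],"twist": 0,"hand": 0.5},{"translation": [0,0,-0.4],"twist": 0,"hand": 0.5},{"translation": [0,0,0],"twist": 0,"hand": 0.5}])

```text
time: 18.8
tool_pos: [0.5397, 0.2083, 0.2084]
tool_rot: [0.007, 0.106, 0.994, 0.002]
contact_force: [0.6, 0.1, -0.5]
gripper_width: 0.498
grasp_force: 0.0
```

Request:
apply_moves(targets=[{"translation": [0.35,-0.35,0],"twist": 0,"hand": 0.5},{"translation": [0.35,-0.35,0],"twist": 0,"hand": 0.5},{"translation": [0,-0.45,0],"twist": 0,"hand": 0.5},{"translation": [0,-0.45,0],"twist": 0,"hand": 0.5},{"translation": [0,-0.45,0],"twist": 0,"hand": 0.5},{"translation": [0,0,0],"twist": 0,"hand": 0.5}])

```text
time: 19.4
tool_pos: [0.4233, 0.0179, 0.1996]
tool_rot: [0.0, 0.11, 0.994, -0.001]
contact_force: [-0.0, 0.8, 0.0]
gripper_width: 0.499
grasp_force: 0.0
```

```bash
python3 where.py; python3 - <<'E'
from h import *
f={c:cv2.cvtColor(grab_frame(c),cv2.COLOR_RGB2BGR) for c in("scene","top")}
a=f["scene"][170:290,260:420];b=f["top"][140:260,150:310]
cv2.imwrite("pics/fin.png",cv2.resize(np.hstack([a,b]),(800,300),interpolation=2))
E
```

```text
t 19.4 tray in cradle x,y [-207.    70.4] z 199.6 yaw 77.43 F along,lat,up [0.8 0.2 0. ] ft [ 0.02  0.04 -0.01]
```

View pics/fin.png

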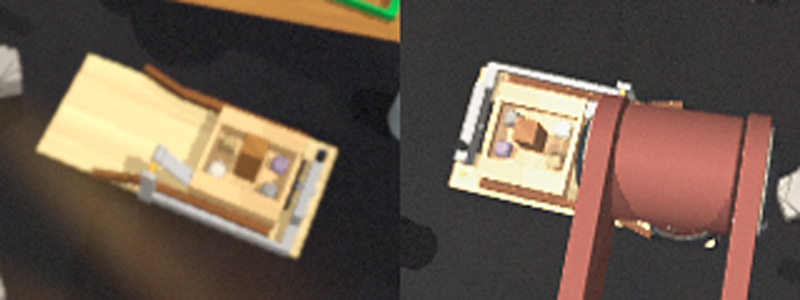

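Final view: tray seated against the buffer, catch plate (172,165) ending at the tray's rear wall (190,183), arm clear. Handing in.

```bash
python3 -c "
from plant import *
print(job_done())"
```

```text
the job is handed in; nothing more can be done
None
```

The wooden tray was slid in along the cradle floor and pushed onto the buffer until the catch dropped behind it. It was then released with the arm clear, and the job was handed in at about 19.5 s.

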